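Ready the record-cleaning vacuum

ROBOT

A 6-joint arm with a two-finger parallel gripper is mounted at the origin on the work surface. World frame = base frame: x ahead of the robot, y to its left, z up, the work surface at z = 0. Lengths are in mm, angles in rad, forces in N, time in s.
With the tool pointing down it reaches from about 350 to 975 mm from the base axis. Payload 7.1 kg.
Tool frame: the origin (TCP) lies at the very end of the fingers, on their centre line; the grasp point (between the pads) lies 19 mm behind it (ctrl.pinch_z is the distance from the TCP to the grasp point, in mm); z points along the fingers, y is the direction in which the jaws open and shut (so a half turn about z gives the same grasp; the last joint's range is limited). The gripper opens to 88 mm and grips with 3 to 60 N. Pads are 20 mm wide; open, the fingers measure 115 mm over their backs; the gripper's body (75 mm by 178 mm) begins 61 mm behind the grasp point.
Start: joints at [1.224, 0.423, 1.63, -0, 1.089, -0.019], TCP at [201.194, 591.714, 222.675] pointing down, gripper open.
Joint ranges: [-3, 3], [-0.9, 2.11], [0.09, 2.58], [-1.31, 4.45], [0.11, 2.69], [-2.54, 2.54]. Speed limits (rad/s): [2.39, 2.39, 3.01, 3.14, 3.14, 3.14].

INTERFACE

Orientations are given as a rotation vector (axis times angle).
In Python, from workcell import ctrl gives the robot as it stands.
- The arm moves only by the shell command python3 -m inch 'ROWS' [OPENING]. ROWS is JSON, a list of rows, each an object with "xyz": the shift along the tool's x, y, z in cm, a list of three; "spin": the turn about the tool's z in degrees. A call has 1 to 20 rows; each row is the pose to reach, as a shift and turn from the pose measured when the call began, along the tool's axes at that moment; what a row does not reach only later rows make up. A row lasts 1/10 s, in which the tool goes at most 50 mm and 8.59 degrees, less where a joint would pass 70% of its speed; a pose out of reach is approached as far as the arm can. A call with a gripper value outside its range is refused whole. OPENING is the closure, from 0 (fully open) to 1 (shut), set as the call begins (- or left out, the last holds). The fingers move at their own pace and stop on an object; the grip force is fixed at half the most. Time passes only in rows, so rows that repeat a pose let the fingers close. It gives the time, the measured TCP pose, the force and the opening at its end, in the units of the state.
- ctrl.get_obs(): the state, without advancing time (a new reading comes with each control period).
- ctrl.get_image(name): name is "side" or "top" or "wrist"; returns the picture (420x560x3 uint8, red, green, blue); there is no depth.
- ctrl.camera_info(name): a dict with "camera_matrix" (3x3 intrinsics, pixels), "R" (3x3) and "t" (3): a world point X has camera coordinates R X + t; the wrist camera has in their place "hand_eye" (4x4, takes a point from camera to tool coordinates, whose origin is the TCP and whose axes are the flange's). Camera axes: x right, y down, z forward; pixel columns grow to the right and rows downward; lengths in mm; the calibration is good to about 2 mm. The wrist camera is an equidistant fisheye: a pixel r from the principal point sees the ray r / f radians off the axis. A picture is of the moment at which its call begins: read the wrist's pose just before it. camera_info takes no time and is no camera call.
- ctrl.close_job(): hands the job in, once; it reports no verdict.
The state is a dict: "t": time; "qpos": joint angles; "qvel": joint speeds; "joint_torque": joint torques, N m; "ee_pos": TCP position; "orientation": TCP orientation; "ft_force": force on the tool from outside, world axes, zero at the start; "moment": the same for the moment, N m; "width": finger opening in mm.
Only numpy, scipy, OpenCV 4.12 (cv2) and the standard library are available. Lean on these libraries where they do the work, as an engineer would, in place of code of your own. Each camera call takes 0.05 s, during which the arm holds its last target. There are 200 camera calls.

TASK

Get the record-cleaning vacuum ready: first switch the turntable off by flipping the yellow-handled isolator fully over towards the robot, then set the blue stopper fully home in the neck of the leaning amber flask and let go of it, and only then switch the pump on by flipping the red-handled isolator fully over away from the robot. Leave the loose things standing about (glass paperweight, record weight, screwdriver, headshell) where they are.

Things in the scene. Friction and masses are not known exactly. Their poses are not given: they have to be found in the camera images.
- deck_box: Grey isolator switch box, 100 (x) x 90 (y) x 45 mm high, fixed to the bench, with two black contact blades up to 65 mm high on top. Origin: centre of its underside, z up; its -x side faces roughly the robot. This one belongs to the turntable (yellow grip).
- deck_lever (a joint): Turntable isolator lever, yellow grip; starts ON. 0 = leaning 0.6 rad from vertical to the box's -x (towards the robot): OFF; 1.2 = leaning 0.6 rad to +x (away from the robot): ON. Turns about the box's y axis, pivot 55 mm above the box's origin. The weighted grip makes it drop from the middle (0.6) to the nearer end; it takes about 1.5 N at the grip.
- deck_grip (a point): The centre of the yellow grip bar of the turntable's lever: a round crossbar 20 mm in diameter, 76 mm long, parallel to the box's y, on a copper stem, 90 mm from the pivot. About 129 mm above the bench at either end of the swing, 145 mm in the middle.
- pump_box: Grey isolator switch box, 100 (x) x 90 (y) x 45 mm high, fixed to the bench, with two black contact blades up to 65 mm high on top. Origin: centre of its underside, z up; its -x side faces roughly the robot. This one belongs to the pump (red grip). The two boxes and the flask may change places.
- pump_lever (a joint): Pump isolator lever, red grip; starts OFF. 0 = leaning 0.6 rad from vertical to the box's -x (towards the robot): OFF; 1.2 = leaning 0.6 rad to +x (away from the robot): ON. Turns about the box's y axis, pivot 55 mm above the box's origin. The weighted grip makes it drop from the middle (0.6) to the nearer end; it takes about 1.5 N at the grip.
- pump_grip (a point): The centre of the red grip bar of the pump's lever: a round crossbar 20 mm in diameter, 76 mm long, parallel to the box's y, on a copper stem, 90 mm from the pivot. About 129 mm above the bench at either end of the swing, 145 mm in the middle.
- flask: Amber glass flask, 168 mm long, body 90 mm in diameter, neck 47 mm outside at the rim, leaning 30 degrees from vertical, mouth towards the robot, in a fixed dark teak rest with a brass bar. Origin: centre of its base; z runs along its axis out of the mouth.
- mouth (a point): Centre of the flask's mouth, in the plane of the rim, about 180 mm above the bench; z points out along the flask's axis (30 degrees from vertical, towards the robot), y is level. The bore is conical: 39 mm in diameter at the rim, about 31 mm at its floor 44 mm down; rim wall 4 mm.
- stopper: Blue stopper, 88 mm long, 80 g, round. Origin: centre of its small lower end; z runs up to the handle. Taper from 26 mm in diameter (z = 0) to 34 mm (z = 40 mm), flange 50 mm in diameter (z = 40 to 48 mm), cylindrical handle 30 mm in diameter (z = 48 to 88 mm). It starts upright in the cork dock, the flange resting on the dock's top. Home in the flask, the flange's underside lies on the rim.
- stopper_seat (a point): Centre of the underside of the stopper's flange (z = 40 mm in the stopper); axes as the stopper's.
- dock: Cork block 76 x 76 x 46 mm with a blind hole 41 mm in diameter, fixed; origin at the centre of its underside. Holds the stopper at the start.
- marble: Loose green glass marble paperweight, 78 mm in diameter, 63 mm high; origin at the centre of its flat foot. Leave alone.
- weight: Loose dark steel record weight, 76 mm in diameter, 55 mm high; origin at the centre of its underside. Leave alone.
- screwdriver: Loose red screwdriver, 170 mm, lying on the grey mat. Leave alone.
- headshell: Loose chrome headshell, about 90 mm long, lying on the grey mat. Leave alone.

How it is judged (in metres and radians):
On the way, in this order (a step that is already met when the one before it is completed fails the run):
1. the turntable isolator (yellow) is off (value of joint deck_lever below 0.12 rad), for 0.2 s.
2. the stopper is fully home in the flask's neck and let go (distance between stopper_seat and mouth below 0.006 m and z of stopper_seat in the frame of mouth below 0.004 m and angle between the z axis of stopper and the z axis of mouth, either way round below 0.12 rad and contact force between the fingers and stopper below 0.1 N), for 0.2 s.
3. the pump isolator (red) is on (value of joint pump_lever above 1.08 rad), for 0.2 s.
At the end, for the whole second after the job is handed in: The yellow lever is off (joint below 0.12 rad), the red lever is on (joint above 1.08 rad), and the stopper rests in the flask's neck: flange underside within 4 mm of the rim along the axis, its centre within 6 mm of the mouth's centre, axes within 0.12 rad, at rest (value of joint deck_lever below 0.12 rad and value of joint pump_lever above 1.08 rad and distance between stopper_seat and mouth below 0.006 m and z of stopper_seat in the frame of mouth below 0.004 m and angle between the z axis of stopper and the z axis of mouth, either way round below 0.12 rad and linear speed of stopper below 0.02 m/s); the robot touches nothing.
It fails at once if the glass paperweight, record weight, screwdriver or headshell is moved by more than 30 mm (distance of any of marble, weight, screwdriver, headshell from where it was at the start of the episode above 0.03 m).
It also fails if it takes over 70 s, if anything falls off the work surface, if the arm or the gripper's body presses on something with over 40 N, if the wrist force passes 120 N, or if a joint passes its speed limit or range.

## Working session

There is one attempt and no reset: what is moved stays moved. The work goes in short steps, Python scripts to look and compute and a shell command to move; the robot and the scene stay as the last step left them, time stands still between calls to the robot, and variables do not carry over. Pictures are saved under pics/ and viewed, about 8 in all and at most 12, crops included, and the job is handed in when it is done.

```bash
ls; mkdir -p pics
python3 - <<'E'
from workcell import ctrl
import cv2,numpy as np
o=ctrl.get_obs();print({k:np.round(v,3).tolist() for k,v in o.items()})
for n in("side","top","wrist"):
    print(n,{k:np.round(v,3).tolist() if not isinstance(v,str) else v for k,v in ctrl.camera_info(n).items()})
for n in("side","top"):
    im=ctrl.get_image(n)[:,:,::-1]
    cv2.imwrite(f"pics/{n}0.png",cv2.resize(im,(800,600),interpolation=cv2.INTER_CUBIC)); cv2.imwrite(f"pics/raw_{n}0.png",im)
print(ctrl.pinch_z)
E
```

```text
pics
{'t': 0.0, 'qpos': [1.224, 0.424, 1.631, 0.0, 1.089, -0.019], 'qvel': [0.001, 0.0, -0.001, 0.0, -0.001, -0.0], 'joint_torque': [-0.001, -54.463, -27.366, 0.064, 0.023, -0.0], 'ee_pos': [201.0, 591.217, 221.909], 'orientation': [-0.513, -3.099, 0.002], 'ft_force': [0.329, -0.969, -0.532], 'moment': [-0.016, -0.028, 0.031], 'width': 87.519}
side {'camera_matrix': [[424.304, 0.0, 276.018], [0.0, 424.304, 212.028], [0.0, 0.0, 1.0]], 'R': [[0.985, -0.173, 0.006], [-0.107, -0.634, -0.766], [0.137, 0.753, -0.643]], 't': [-470.698, 217.609, 931.712]}
top {'camera_matrix': [[396.875, 0.0, 277.658], [0.0, 396.875, 206.716], [0.0, 0.0, 1.0]], 'R': [[0.021, -0.999, 0.027], [-0.991, -0.024, -0.128], [0.129, -0.024, -0.991]], 't': [80.603, 490.324, 1038.675]}
wrist {'camera_matrix': [[325.192, 0.0, 278.451], [0.0, 325.192, 207.771], [0.0, 0.0, 1.0]], 'hand_eye': [[-0.0, -0.955, -0.298, 81.286], [1.0, -0.0, 0.001, -0.387], [-0.001, -0.298, 0.955, -162.445], [0.0, 0.0, 0.0, 1.0]]}
18.700000000000003
```

View pics/side0.png

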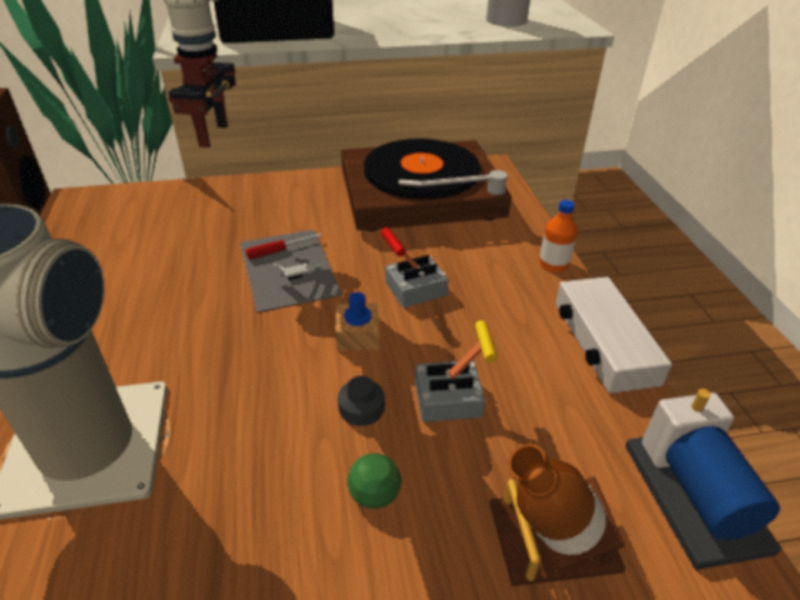

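View pics/top0.png

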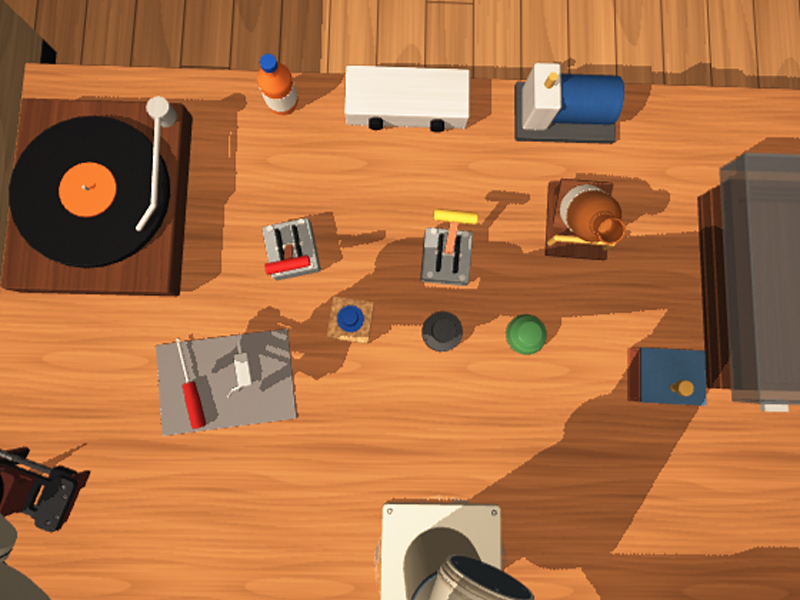

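The side view shows the red lever (393,240), yellow grip (485,340), stopper (357,308) and flask mouth (530,460). The top view shows the red grip (287,266), yellow grip (455,217), stopper (349,319) and mouth (~609,230). I'll look at an enlarged mosaic next.

Run:
```python
import cv2,numpy as np
t=cv2.imread("pics/raw_top0.png");s=cv2.imread("pics/raw_side0.png")
c=lambda im,u,v:cv2.resize(im[v:v+50,u:u+66],(396,300),interpolation=cv2.INTER_CUBIC)  # x6
# top-left: top flask (380,125); top-right: side flask (345,300); bl: top stopper(215,200); br: side stopper (220,195)
m=np.vstack([np.hstack([c(t,385,125),c(s,345,305)]),np.hstack([c(t,215,195),c(s,220,195)])])
cv2.imwrite("pics/mos1.png",m)
```

```text
(no output)
```

View pics/mos1.png

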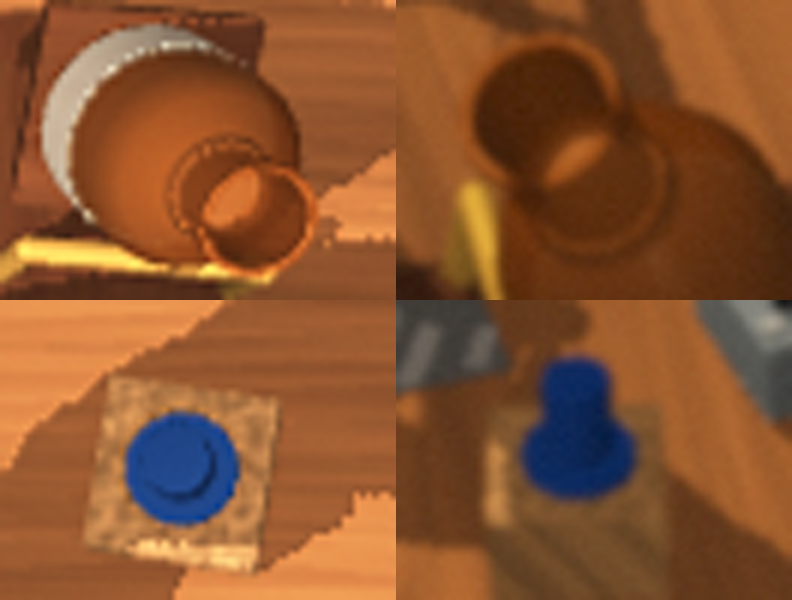

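Mosaic (x6): top mouth centre is at raw (428.0,161.3), side mouth at (369.8,323.7). The stopper flange is at top (245.3,223) and side (250.7,220.8). The neck's base ring is at about top (422,156) and side (379,334).

```bash
cat > h.py <<'E'
import numpy as np
from workcell import ctrl
from scipy.spatial.transform import Rotation as Ro
def ray(n,uv):
    c=ctrl.camera_info(n);K=np.array(c["camera_matrix"]);R=np.array(c["R"]);t=np.array(c["t"])
    return -R.T@t,R.T@np.linalg.inv(K)@[*uv,1]
def atz(n,uv,z):
    o,d=ray(n,uv);return o+d*(z-o[2])/d[2]
def tri(a,b):
    (o,d),(p,e)=ray("top",a),ray("side",b)
    s=np.linalg.lstsq(np.c_[d,-e],p-o,rcond=None)[0];A=o+s[0]*d;B=p+s[1]*e
    return (A+B)/2,np.linalg.norm(A-B)
def tool():
    o=ctrl.get_obs();return np.array(o["ee_pos"]),Ro.from_rotvec(o["orientation"])
def proj(n,X):
    c=ctrl.camera_info(n);p=np.array(c["camera_matrix"])@(np.array(c["R"])@X+np.array(c["t"]));return p[:2]/p[2]
def wpix(X):
    # world point -> wrist pixel
    c=ctrl.camera_info("wrist");p,R=tool();H=np.array(c["hand_eye"]);K=np.array(c["camera_matrix"])
    q=np.linalg.inv(H)@[*R.inv().apply(X-p),1];q=q[:3];th=np.arctan2(np.hypot(*q[:2]),q[2])
    return K[:2,2]+K[0,0]*th*q[:2]/np.hypot(*q[:2])
E
python3 - <<'E'
from h import *
np.set_printoptions(precision=1,suppress=True)
k=1/1.42857
print("mouth z180",atz("top",(428,161.3),180),atz("side",(369.8,323.7),180),tri((428,161.3),(369.8,323.7)))
print("ring",tri((422,156.2),(379,334)))
print("stop",atz("top",(245.3,223),54),atz("side",(250.7,220.8),54))
for n,a,b,z in(("yel",(434,216),(478,218),129),("red",(265,270),(310,263),129)):
    A,B=atz("top",np.array(a)*k,z),atz("top",np.array(b)*k,z);print(n,A,B,(A+B)/2,np.linalg.norm(A-B))
print("yel side",atz("side",np.array((485,340))*k,129),"red",atz("side",np.array((393,240))*k,129))
print("weight",atz("top",np.array((442,331))*k,40),"marble",atz("top",np.array((526,334))*k,40))
p,R=tool();print(R.as_matrix())
E
```

```text
mouth z180 [ 586.3 -259.3  180. ] [ 587.2 -262.9  180. ] (array([ 587.8, -260.8,  176.7]), np.float64(1.2328668121886635))
ring (array([ 609.6, -260.7,  141.7]), np.float64(1.6113487338326131))
stop [440.3 176.   54. ] [441.6 168.1  54. ]
yel [616.7  31.8 129. ] [615.3 -45.3 129. ] [616.   -6.7 129. ] 77.12910465797805
red [513.7 320.1 129. ] [527.8 244.  129. ] [520.8 282.  129. ] 77.42423439954297
yel side [617.1  -6.3 129. ] red [524.8 284.6 129. ]
weight [422.3   6.3  40. ] marble [ 420.3 -150.8   40. ]
[[-0.9  0.3 -0. ]
 [ 0.3  0.9 -0. ]
 [ 0.  -0.  -1. ]]
```

```bash
cat >> h.py <<'E'
def to(xyz,yaw=None):
    """shift (cm, tool axes) and spin (deg) to a TCP position and tool-x heading (deg)"""
    p,R=tool();s=R.inv().apply(np.array(xyz)-p)/10;M=R.as_matrix()
    h=np.degrees(np.arctan2(M[1,0],M[0,0]));sp=0 if yaw is None else -((yaw-h+180)%360-180)
    print("to",xyz,"->",np.round(s,2).tolist(),"spin",round(sp,1),"heading",round(h,1))
E
python3 - <<'E'
from h import *
to([652,-7,225],180)
k=1/1.42857
a,b=[atz("top",np.array(p)*k,70) for p in((548,236),(617,243))];print(b-a)
E
```

```text
to [652, -7, 225] -> [-61.96, -42.12, -0.24] spin -18.8 heading 161.2
[  -9.77147542 -128.95508082    0.        ]
```

```bash
python3 -m inch '[{"xyz":[-20,-14,-2],"spin":0},{"xyz":[-62,-42.1,-2],"spin":-18.8},{"xyz":[-62,-42.1,-2],"spin":-18.8},{"xyz":[-62,-42.1,-2],"spin":-18.8},{"xyz":[-62,-42.1,-2],"spin":-18.8},{"xyz":[-62,-42.1,-2],"spin":-18.8},{"xyz":[-62,-42.1,-2],"spin":-18.8},{"xyz":[-62,-42.1,-2],"spin":-18.8},{"xyz":[-62,-42.1,-2],"spin":-18.8},{"xyz":[-62,-42.1,-2],"spin":-18.8},{"xyz":[-62,-42.1,-2],"spin":-18.8},{"xyz":[-62,-42.1,-2],"spin":-18.8},{"xyz":[-62,-42.1,-2],"spin":-18.8},{"xyz":[-62,-42.1,-2],"spin":-18.8},{"xyz":[-62,-42.1,-2],"spin":-18.8},{"xyz":[-62,-42.1,-2],"spin":-18.8},{"xyz":[-62,-42.1,-2],"spin":-18.8},{"xyz":[-62,-42.1,-2],"spin":-18.8},{"xyz":[-62,-42.1,-2],"spin":-18.8},{"xyz":[-62,-42.1,-2],"spin":-18.8}]' 1
python3 -c "
from h import *
to([652,-7,122],180)"
```

```text
t: 2.1
ee_pos: [651.9, -5.6, 242.7]
orientation: [0.003, -3.141, 0.002]
ft_force: [-0.2, 0.0, -0.2]
width: 0.6
to [652, -7, 122] -> [-0.02, -0.13, 12.07] spin 0.1 heading -179.9
```

```bash
python3 -m inch '[{"xyz":[0,0,4]},{"xyz":[0,0,8]},{"xyz":[0,0,12]},{"xyz":[0,0,12]},{"xyz":[1.5,0,12]},{"xyz":[3,0,12]},{"xyz":[4.5,0,12]},{"xyz":[6,0,12]},{"xyz":[7.5,0,12]},{"xyz":[9,0,12]},{"xyz":[10,0,12]},{"xyz":[10,0,12]},{"xyz":[10,0,8]},{"xyz":[10,0,3]},{"xyz":[10,0,-3]},{"xyz":[10,0,-6]},{"xyz":[10,0,-6]}]'
python3 - <<'E'
from h import *
import cv2
to([430,174,260],180)
im=ctrl.get_image("top")[:,:,::-1];cv2.imwrite("pics/t2.png",im)
# mask of yellow
h=cv2.cvtColor(im,cv2.COLOR_BGR2HSV);m=cv2.inRange(h,(24,150,120),(34,255,255));n,l,s,c=cv2.connectedComponentsWithStats(m)
print([(s[i][4],np.round(c[i]*1.4286)) for i in range(1,n) if s[i][4]>20])
print("expect off grip", proj("top",np.array([514.,-7,129]))*1.4286)
E
```

```text
to [430, 174, 260] -> [22.15, 18.0, -1.74] spin 0.1 heading -179.9
[(np.int32(87), array([447., 216.]))]
expect off grip [455.74055874 274.62249376]$[0]: bad value
```

```bash
python3 -m inch '[{"xyz":[0,0,4],"spin":0},{"xyz":[0,0,8],"spin":0},{"xyz":[0,0,12],"spin":0},{"xyz":[0,0,12],"spin":0},{"xyz":[1.5,0,12],"spin":0},{"xyz":[3,0,12],"spin":0},{"xyz":[4.5,0,12],"spin":0},{"xyz":[6,0,12],"spin":0},{"xyz":[7.5,0,12],"spin":0},{"xyz":[9,0,12],"spin":0},{"xyz":[10,0,12],"spin":0},{"xyz":[10,0,12],"spin":0},{"xyz":[10,0,8],"spin":0},{"xyz":[10,0,3],"spin":0},{"xyz":[10,0,-3],"spin":0},{"xyz":[10,0,-6],"spin":0},{"xyz":[10,0,-6],"spin":0}]'
python3 - <<'E'
from h import *
import cv2
to([430,174,260],180)
im=ctrl.get_image("side")[:,:,::-1];cv2.imwrite("pics/s2.png",im)
h=cv2.cvtColor(im,cv2.COLOR_BGR2HSV);m=cv2.inRange(h,(24,150,120),(34,255,255));n,l,s,c=cv2.connectedComponentsWithStats(m)
print([(s[i][4],np.round(c[i]*1.4286)) for i in range(1,n) if s[i][4]>20])
print("expect off grip", proj("side",np.array([514.,-7,129]))*1.4286)
E
```

```text
t: 3.85
ee_pos: [556.2, -5.8, 310.3]
orientation: [-0.003, 3.129, -0.003]
ft_force: [0.8, -0.2, -0.3]
width: 0.3
to [430, 174, 260] -> [12.64, 18.02, 4.84] spin 0.1 heading -179.9
[(np.int32(67), array([417., 343.]))]
expect off grip [419.20039292 348.21434059]
```

```bash
python3 -m inch '[{"xyz":[5,7,2],"spin":0},{"xyz":[9,13,4],"spin":0},{"xyz":[11.6,18,8],"spin":0},{"xyz":[11.6,18,11],"spin":0},{"xyz":[11.6,18,11],"spin":0},{"xyz":[11.6,18,11],"spin":0},{"xyz":[11.6,18,11],"spin":0},{"xyz":[11.6,18,11],"spin":0}]' 0
python3 - <<'E'
from h import *
import cv2
p,R=tool();print(p)
print("expect",[np.round(wpix(np.array([440.,174,z]))*1.4286) for z in(94,54)])
im=ctrl.get_image("wrist")[:,:,::-1];cv2.imwrite("pics/w1.png",cv2.resize(im,(800,600),interpolation=cv2.INTER_CUBIC))
E
```

```text
t: 4.7
ee_pos: [439.9, 173.6, 196.2]
orientation: [-0.003, 3.133, -0.002]
ft_force: [-0.4, 0.7, 0.1]
width: 61.2
[439.93727603 173.58944218 196.16698323]
expect [array([399., 294.]), array([399., 276.])]
```

View pics/w1.png

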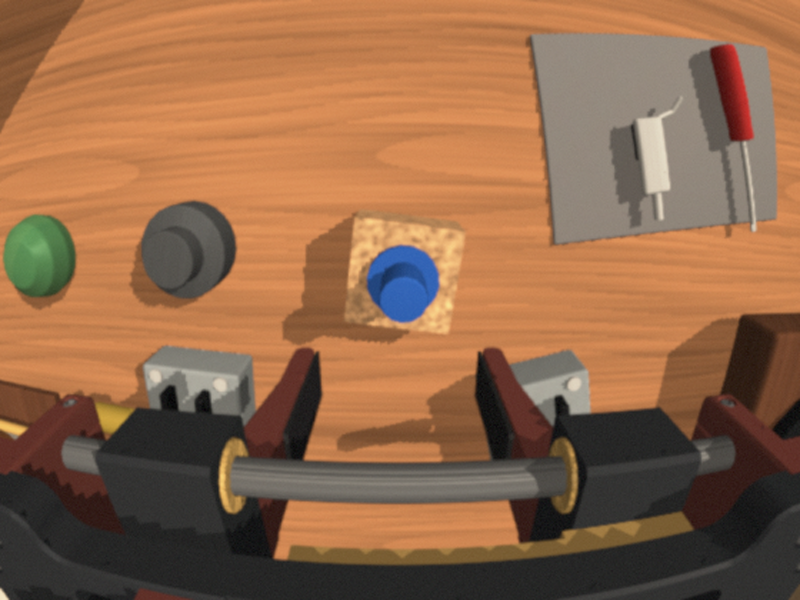

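The wrist view shows the stopper's handle top at (404,298) and its flange at about (403,284), 3–5 px from where I predicted.

Run:
```python
from h import *
from scipy.optimize import fsolve
for px,z in(((404,298),94),((403.5,283),54)):
    s=fsolve(lambda v:wpix(np.array([*v,z]))-np.array(px)/1.4286,[440,174]);print(s)
to([443,177.5,59],180)
```

```text
[443.05466934 176.55147882]
[445.29263082 176.70604531]
to [443, 177.5, 59] -> [-0.16, 0.42, 13.75] spin 0.1 heading -179.9
```

```bash
python3 -m inch '[{"xyz":[-0.3,0.3,4],"spin":0},{"xyz":[-0.3,0.3,8],"spin":0},{"xyz":[-0.3,0.3,12],"spin":0},{"xyz":[-0.3,0.3,13.6],"spin":0},{"xyz":[-0.3,0.3,13.6],"spin":0},{"xyz":[-0.3,0.3,13.6],"spin":0}]' 0
python3 -m inch '[{"xyz":[0,0,0],"spin":0},{"xyz":[0,0,0],"spin":0},{"xyz":[0,0,0],"spin":0},{"xyz":[0,0,0],"spin":0},{"xyz":[0,0,0],"spin":0},{"xyz":[0,0,0],"spin":0},{"xyz":[0,0,0],"spin":0},{"xyz":[0,0,0],"spin":0},{"xyz":[0,0,-4],"spin":0},{"xyz":[0,0,-8],"spin":0},{"xyz":[0,0,-12],"spin":0},{"xyz":[0,0,-16],"spin":0},{"xyz":[0,0,-20],"spin":0},{"xyz":[0,0,-22],"spin":0},{"xyz":[0,0,-22],"spin":0}]' 1
```

```text
t: 5.35
ee_pos: [445.6, 175.9, 61.2]
orientation: [0.0, 3.132, -0.001]
ft_force: [0.3, -0.9, 1.1]
width: 87.5
t: 6.85
ee_pos: [444.9, 176.7, 284.1]
orientation: [0.0, 3.126, 0.002]
ft_force: [0.5, 0.1, -1.8]
width: 29.8
```

```bash
python3 -c "
from h import *
to([520,-261,300],180)"
python3 -m inch '[{"xyz":[-2,-10,-2],"spin":0},{"xyz":[-7.5,-43.8,-2],"spin":0},{"xyz":[-7.5,-43.8,-2],"spin":0},{"xyz":[-7.5,-43.8,-2],"spin":0},{"xyz":[-7.5,-43.8,-2],"spin":0},{"xyz":[-7.5,-43.8,-2],"spin":0},{"xyz":[-7.5,-43.8,-2],"spin":0},{"xyz":[-7.5,-43.8,-2],"spin":0},{"xyz":[-7.5,-43.8,-2],"spin":0},{"xyz":[-7.5,-43.8,-2],"spin":0},{"xyz":[-7.5,-43.8,-2],"spin":0},{"xyz":[-7.5,-43.8,-2],"spin":0},{"xyz":[-7.5,-43.8,-2],"spin":0},{"xyz":[-7.5,-43.8,-2],"spin":0}]'
python3 - <<'E'
from h import *
import cv2
p,R=tool();print(p)
M=np.array([587.5,-260.8,178])
for yaw in (180,175,170):
  a=np.array([np.cos(np.radians(yaw))*.5,np.sin(np.radians(yaw))*.5,.866])
  print(yaw,[np.round(wpix(M+a*s)*1.4286) for s in (0,-44,-60,-168)])
im=ctrl.get_image("wrist")[:,:,::-1];cv2.imwrite("pics/w2.png",cv2.resize(im,(800,600),interpolation=cv2.INTER_CUBIC))
E
```

```text
to [520, -261, 300] -> [-7.54, -43.76, -1.53] spin -0.0 heading 180.0
t: 8.25
ee_pos: [519.5, -260.1, 304.6]
orientation: [-0.002, 3.126, 0.002]
ft_force: [-0.8, -0.4, -0.4]
width: 29.6
[ 519.5283407  -260.14885569  304.6489593 ]
180 [array([397., 375.]), array([397., 377.]), array([397., 377.]), array([397., 381.])]
175 [array([397., 375.]), array([395., 377.]), array([394., 377.]), array([390., 380.])]
170 [array([397., 375.]), array([392., 376.]), array([391., 377.]), array([383., 380.])]
```

View pics/w2.png

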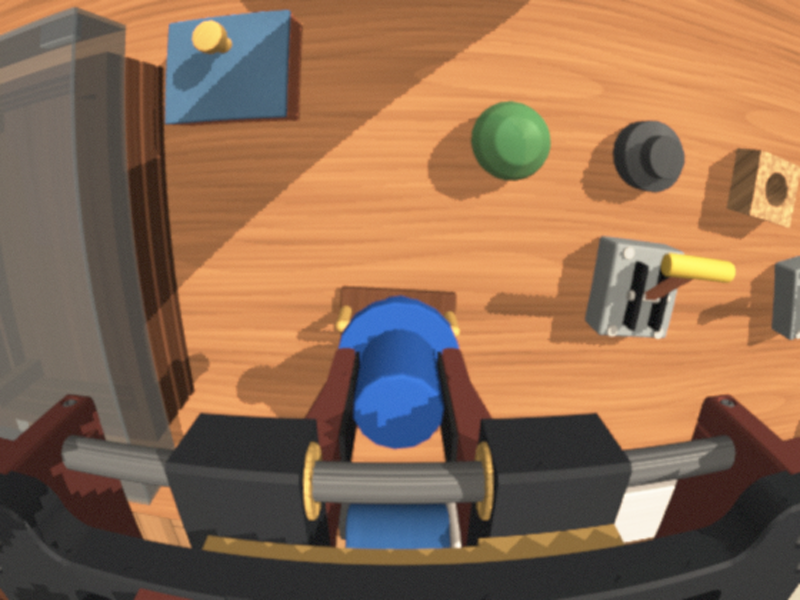

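The wrist view with the stopper held upright shows the rest and bar edges level to within about 2°: bar ends (345,320) and (454,322). So the flask leans almost exactly towards −x. The yellow lever shows as leaning towards the robot. The handle top is at about (398,407).

Run:
```python
from h import *
p,R=tool()
for dx in(0,-3):print(np.round(wpix(p+[dx,0,33])*1.4286),np.round(wpix(p+[dx,0,-7])*1.4286))
to([588,-260.5,260],178)
```

```text
[400. 419.] [399. 364.]
[400. 411.] [399. 358.]
to [588, -260.5, 260] -> [-6.77, -0.03, 4.59] spin 2.1 heading -179.9
```

```bash
python3 -m inch '[{"xyz":[-3,0,0],"spin":2},{"xyz":[-7.1,0,0],"spin":2},{"xyz":[-7.1,0,2],"spin":2},{"xyz":[-7.1,0,4.6],"spin":2},{"xyz":[-7.1,0,6],"spin":2},{"xyz":[-7.1,0,6.6],"spin":2},{"xyz":[-7.1,0,6.6],"spin":2},{"xyz":[-7.1,0,6.6],"spin":2}]'
python3 - <<'E'
from h import *
import cv2
p,R=tool();print(p)
ims=[]
for n,(u,v) in(("top",(385,115)),("side",(335,275))):
    im=ctrl.get_image(n)[:,:,::-1]; ims.append(cv2.resize(im[v:v+75,u:u+66],(396,450),interpolation=cv2.INTER_CUBIC))
cv2.imwrite("pics/m3.png",np.hstack(ims))
E
```

```text
t: 9.1
ee_pos: [592.1, -260.4, 241.1]
orientation: [0.053, 3.124, 0.001]
ft_force: [0.0, -0.6, 0.1]
width: 29.9
[ 592.11239516 -260.38444753  241.06967022]
```

View pics/m3.png

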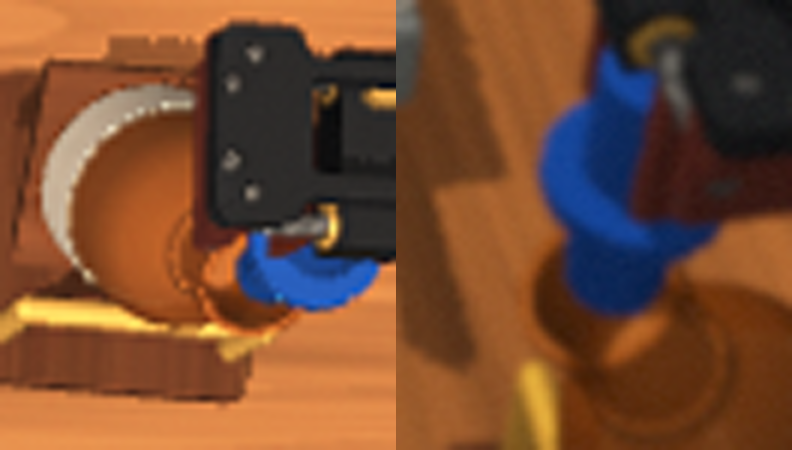

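The side crop shows the tip at about (613,292) over the mouth's centre (605,292), just above the rim. I'll lower it.

```bash
python3 -m inch '[{"xyz":[0,0,0.7],"spin":0},{"xyz":[0,0,1.4],"spin":0},{"xyz":[0,0,2.0],"spin":0},{"xyz":[0,0,2.0],"spin":0}]'
```

```text
t: 9.6
ee_pos: [591.6, -260.2, 219.7]
orientation: [0.053, 3.126, 0.003]
ft_force: [-1.6, -0.2, -1.2]
width: 29.6
```

```bash
python3 -m inch '[{"xyz":[0.6,0,0.1],"spin":0},{"xyz":[1.2,0,0.2],"spin":0},{"xyz":[1.8,0,0.4],"spin":0},{"xyz":[1.8,0,0.4],"spin":0}]'
python3 -m inch '[{"xyz":[0.6,0,0.2],"spin":0},{"xyz":[1.2,0,0.4],"spin":0},{"xyz":[1.9,0,0.7],"spin":0},{"xyz":[1.9,0,0.7],"spin":0}]'
python3 - <<'E'
from h import *
import cv2
p,R=tool();print(p)
ims=[]
for n,(u,v) in(("top",(385,115)),("side",(335,275))):
    im=ctrl.get_image(n)[:,:,::-1]; ims.append(cv2.resize(im[v:v+75,u:u+66],(396,450),interpolation=cv2.INTER_CUBIC))
cv2.imwrite("pics/m4.png",np.hstack(ims))
E
```

```text
t: 10.0
ee_pos: [576.8, -260.2, 218.5]
orientation: [0.053, 3.117, -0.001]
ft_force: [5.3, 1.2, 8.2]
width: 29.5
t: 10.4
ee_pos: [560.2, -260.1, 213.3]
orientation: [0.054, 3.109, -0.004]
ft_force: [4.0, 0.8, 5.6]
width: 29.4
[ 560.19991017 -260.07669117  213.31071785]
```

View pics/m4.png

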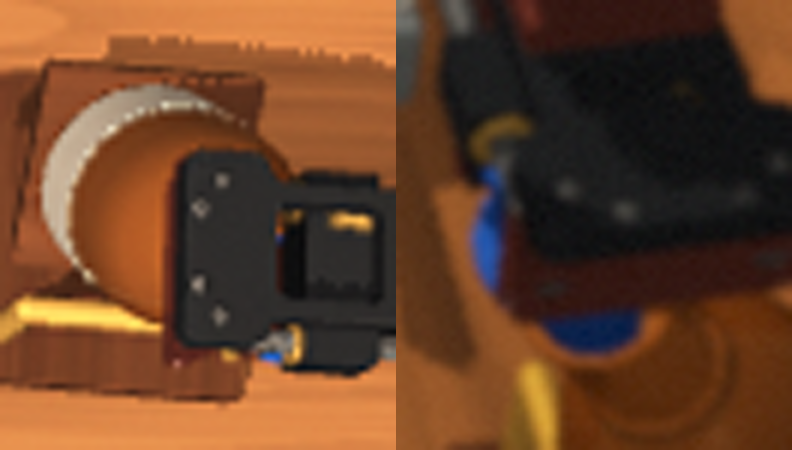

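The stopper has pivoted in the pads, with about 24° of tilt expected from the geometry and only light forces. I'll feed it down along the neck.

```bash
python3 -m inch '[{"xyz":[0.4,0,0.3],"spin":0},{"xyz":[0.5,0,0.6],"spin":0},{"xyz":[0.2,0,1.0],"spin":0},{"xyz":[0.2,0,1.0],"spin":0}]'
python3 -m inch '[{"xyz":[-0.2,0,0.4],"spin":0},{"xyz":[-0.4,0,0.7],"spin":0},{"xyz":[-0.4,0,0.7],"spin":0}]'
```

```text
t: 10.9
ee_pos: [560.6, -260.3, 204.5]
orientation: [0.054, 3.105, -0.005]
ft_force: [3.1, 1.0, 3.0]
width: 29.6
t: 11.2
ee_pos: [565.5, -260.4, 197.3]
orientation: [0.054, 3.104, -0.005]
ft_force: [3.4, 0.8, 1.2]
width: 29.7
```

```bash
python3 -m inch '[{"xyz":[-0.2,0,0.35],"spin":0},{"xyz":[-0.4,0,0.65],"spin":0},{"xyz":[-0.4,0,0.65],"spin":0}]'
python3 -m inch '[{"xyz":[-0.2,0,0.35],"spin":0},{"xyz":[-0.4,0,0.6],"spin":0},{"xyz":[-0.4,0,0.6],"spin":0}]'
```

```text
t: 11.5
ee_pos: [569.0, -260.5, 190.8]
orientation: [0.053, 3.106, -0.005]
ft_force: [-0.8, 1.7, 7.3]
width: 29.7
t: 11.8
ee_pos: [570.5, -260.3, 185.7]
orientation: [0.053, 3.112, -0.003]
ft_force: [-12.6, 3.9, 20.0]
width: 29.5
```

Reaction (−12.6, 20) N points along the neck's axis, so the flange appears to be on the rim. I'll ease off slightly, open, and back away upward.

```bash
python3 -m inch '[{"xyz":[0.1,0,-0.2],"spin":0},{"xyz":[0.1,0,-0.2],"spin":0},{"xyz":[0.1,0,-0.2],"spin":0},{"xyz":[0.1,0,-0.2],"spin":0},{"xyz":[0.1,0,-0.2],"spin":0},{"xyz":[0.1,0,-0.2],"spin":0},{"xyz":[0.1,0,-4],"spin":0},{"xyz":[0.1,0,-8],"spin":0},{"xyz":[4,0,-12],"spin":0},{"xyz":[8,0,-14],"spin":0},{"xyz":[12,0,-14],"spin":0},{"xyz":[14,0,-14],"spin":0},{"xyz":[14,0,-14],"spin":0}]' 0
python3 - <<'E'
from h import *
import cv2
p,R=tool();print(p)
M=np.array([587.5,-260.8,179]);a=np.array([-.5,.0,.866])
for n,o in(("top",(385,115)),("side",(335,275))):
    print(n,[np.round((proj(n,M+a*s)-o)*6+[396*(n=="side"),0]) for s in(0,8,48)])
ims=[]
for n,(u,v) in(("top",(385,115)),("side",(335,275))):
    im=ctrl.get_image(n)[:,:,::-1]; ims.append(cv2.resize(im[v:v+75,u:u+66],(396,450),interpolation=cv2.INTER_CUBIC))
cv2.imwrite("pics/m5.png",np.hstack(ims))
E
```

```text
t: 13.1
ee_pos: [424.4, -255.0, 321.9]
orientation: [0.055, 3.112, -0.003]
ft_force: [0.1, 0.5, 0.0]
width: 87.9
[ 424.36387309 -254.96266071  321.94075127]
top [array([261., 276.]), array([268., 281.]), array([307., 311.])]
side [array([603., 288.]), array([592., 275.]), array([539., 206.])]
```

View pics/m5.png

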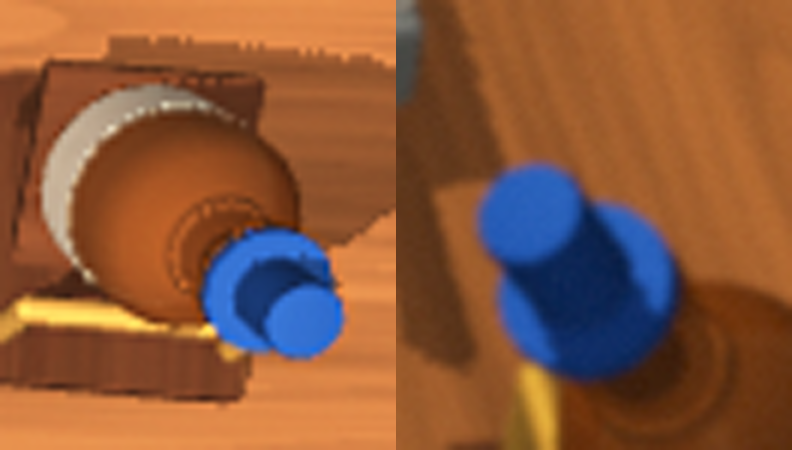

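Top crop: flange (267,290), handle top (305,321). Side crop: flange (590,291), handle top (530,213). The stopper sits tilted in the neck; I'll check the fit numerically.

Run:
```python
from h import *
np.set_printoptions(precision=1,suppress=True)
T=lambda x,y:(385+x/6,115+y/6)
S=lambda x,y:(335+(x-396)/6,275+y/6)
H,e=tri(T(305,321),S(530,213));F,f=tri(T(267,290),S(590,291));M=np.array([587.8,-260.8,176.7]);a=np.array([-.5,.0,.866]);b=np.array([.866,0,.5])
for P in(H,F):d=P-M;print(P,"axial",d@a,"slope",d@b,"y",d[1])
print(e,f)
to([455,-255,320],180);to([480,274,300],170)
```

```text
[ 560.7 -261.   218.5] axial 49.741895445220905 slope -2.6053750131746156 y -0.2217969537175577
[ 582.1 -262.6  181. ] axial 6.5573833681960805 slope -2.8218651687589213 y -1.7779881095647738
1.1009610352375638 1.6418155475677318
to [455, -255, 320] -> [-2.8, 0.15, 0.28] spin -2.0 heading 178.0
to [480, 274, 300] -> [-3.4, 53.11, 2.19] spin 8.0 heading 178.0
```

Run:
```python
from h import *
import cv2
M=np.array([587.5,-260.8,179])
u,v=wpix(M);print(u,v)
im=ctrl.get_image("wrist")[:,:,::-1]
u0,v0=max(0,int(u)-100),max(0,min(int(v)-75,270))
cv2.imwrite("pics/w5.png",cv2.resize(im[v0:v0+150,u0:u0+200],(800,600),interpolation=cv2.INTER_CUBIC))
```

```text
279.3083960168104 322.02126705999007
```

View pics/w5.png

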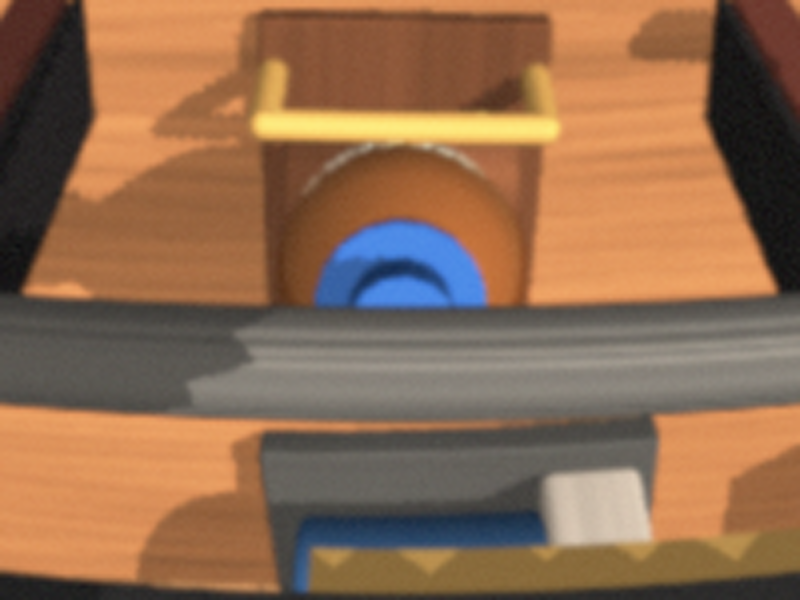

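Seen along the axis, the stopper is centred over the flask. The gap can't be judged from this view, so I'll tap the handle with closed fingers to make sure it is home.

```bash
python3 -m inch '[{"xyz":[-6,-0.6,0],"spin":0},{"xyz":[-13,-0.6,0],"spin":0},{"xyz":[-13,-0.6,4],"spin":0},{"xyz":[-13,-0.6,8],"spin":0},{"xyz":[-13,-0.6,8.5],"spin":0},{"xyz":[-13,-0.6,8.5],"spin":0},{"xyz":[-13,-0.6,8.5],"spin":0},{"xyz":[-13,-0.6,8.5],"spin":0}]' 1
python3 -c "
from h import *
to([553,-261,222])"
```

```text
t: 14.05
ee_pos: [560.5, -266.9, 243.2]
orientation: [0.054, 3.108, -0.006]
ft_force: [0.0, 0.9, -0.6]
width: 27.3
to [553, -261, 222] -> [0.84, 0.57, 2.09] spin 0 heading 178.0
```

```bash
python3 -m inch '[{"xyz":[0.8,0.6,0],"spin":0},{"xyz":[0.8,0.6,0],"spin":0},{"xyz":[0.8,0.6,0],"spin":0},{"xyz":[0.8,0.6,0],"spin":0},{"xyz":[0.8,0.6,1],"spin":0},{"xyz":[0.8,0.6,1.8],"spin":0},{"xyz":[0.8,0.6,1.8],"spin":0}]'
python3 -m inch '[{"xyz":[0,0,0.3],"spin":0},{"xyz":[0,0,0.3],"spin":0}]'
```

```text
t: 14.75
ee_pos: [552.4, -260.2, 222.8]
orientation: [0.054, 3.111, -0.004]
ft_force: [0.3, -0.2, -0.6]
width: 0.5
t: 14.95
ee_pos: [553.2, -260.5, 221.4]
orientation: [0.054, 3.109, -0.005]
ft_force: [-3.8, 1.6, 10.6]
width: 0.3
```

```bash
python3 -m inch '[{"xyz":[0,0,0.3],"spin":0},{"xyz":[0,0,0.5],"spin":0},{"xyz":[0,0,0.5],"spin":0}]'
python3 -m inch '[{"xyz":[0,0,-4],"spin":0},{"xyz":[1,0,-9],"spin":0},{"xyz":[2,0,-10],"spin":0},{"xyz":[2,0,-10],"spin":0}]'
python3 - <<'E'
from h import *
import cv2
im=ctrl.get_image("side")[:,:,::-1];cv2.imwrite("pics/s6.png",im)
to([480,275,300],170); to([480,284,300],170)
E
```

```text
t: 15.25
ee_pos: [553.4, -260.6, 220.9]
orientation: [0.053, 3.108, -0.006]
ft_force: [-14.5, 5.8, 32.4]
width: 0.5
t: 15.65
ee_pos: [530.3, -260.0, 322.4]
orientation: [0.054, 3.104, -0.009]
ft_force: [-0.4, -0.5, 0.2]
width: -0.0
to [480, 275, 300] -> [6.91, 53.26, 1.6] spin 8.0 heading 178.0
to [480, 284, 300] -> [6.94, 54.16, 1.59] spin 8.0 heading 178.0
```

The tap gave 32 N within 0.5 mm of travel: rigid, so the stopper is home. Next is the red lever.

```bash
python3 -c "
from h import *
to([484.6,276,300],190.5)"
python3 -m inch '[{"xyz":[4,20,0],"spin":-6},{"xyz":[6.5,53.4,1.6],"spin":-12.5},{"xyz":[6.5,53.4,1.6],"spin":-12.5},{"xyz":[6.5,53.4,1.6],"spin":-12.5},{"xyz":[6.5,53.4,1.6],"spin":-12.5},{"xyz":[6.5,53.4,1.6],"spin":-12.5},{"xyz":[6.5,53.4,1.6],"spin":-12.5},{"xyz":[6.5,53.4,1.6],"spin":-12.5},{"xyz":[6.5,53.4,1.6],"spin":-12.5},{"xyz":[6.5,53.4,1.6],"spin":-12.5},{"xyz":[6.5,53.4,1.6],"spin":-12.5},{"xyz":[6.5,53.4,1.6],"spin":-12.5},{"xyz":[6.5,53.4,1.6],"spin":-12.5},{"xyz":[6.5,53.4,1.6],"spin":-12.5},{"xyz":[6.5,53.4,1.6],"spin":-12.5},{"xyz":[6.5,53.4,1.6],"spin":-12.5}]'
python3 -c "
from h import *
to([484.6,276,122],190.5);to([484.6+95*.983,276+95*.182,122],190.5)"
```

```text
to [484.6, 276, 300] -> [6.46, 53.37, 1.61] spin -12.5 heading 178.0
t: 17.3
ee_pos: [484.4, 275.1, 300.0]
orientation: [-0.282, 3.095, -0.013]
ft_force: [0.2, -0.8, -0.0]
width: 0.4
to [484.6, 276, 122] -> [0.55, 0.28, 17.79] spin -0.1 heading -169.6
to [577.985, 293.29, 122] -> [-8.94, 0.3, 18.1] spin -0.1 heading -169.6
```

```bash
python3 -m inch '[{"xyz":[0.6,0.2,5],"spin":0},{"xyz":[0.6,0.2,10],"spin":0},{"xyz":[0.6,0.2,15],"spin":0},{"xyz":[0.6,0.2,17.8],"spin":0},{"xyz":[0.6,0.2,17.8],"spin":0},{"xyz":[-1,0.2,17.8],"spin":0},{"xyz":[-2.5,0.2,17.9],"spin":0},{"xyz":[-4,0.2,17.9],"spin":0},{"xyz":[-5.5,0.2,18],"spin":0},{"xyz":[-7,0.2,18],"spin":0},{"xyz":[-8.3,0.2,18],"spin":0},{"xyz":[-9,0.2,18],"spin":0},{"xyz":[-9,0.2,18],"spin":0},{"xyz":[-9,0.2,14],"spin":0},{"xyz":[-9,0.2,9],"spin":0},{"xyz":[-4,0.2,4],"spin":0},{"xyz":[3,0,0],"spin":0},{"xyz":[8,0,0],"spin":0},{"xyz":[12,0,0],"spin":0},{"xyz":[12,0,0],"spin":0}]'
python3 - <<'E'
from h import *
import cv2
im=ctrl.get_image("side")[:,:,::-1];cv2.imwrite("pics/s7.png",cv2.resize(im,(800,600),interpolation=cv2.INTER_CUBIC))
E
```

```text
t: 19.3
ee_pos: [363.2, 252.3, 296.5]
orientation: [-0.282, 3.095, -0.013]
ft_force: [0.3, 0.1, 0.7]
width: 0.6
```

View pics/s7.png

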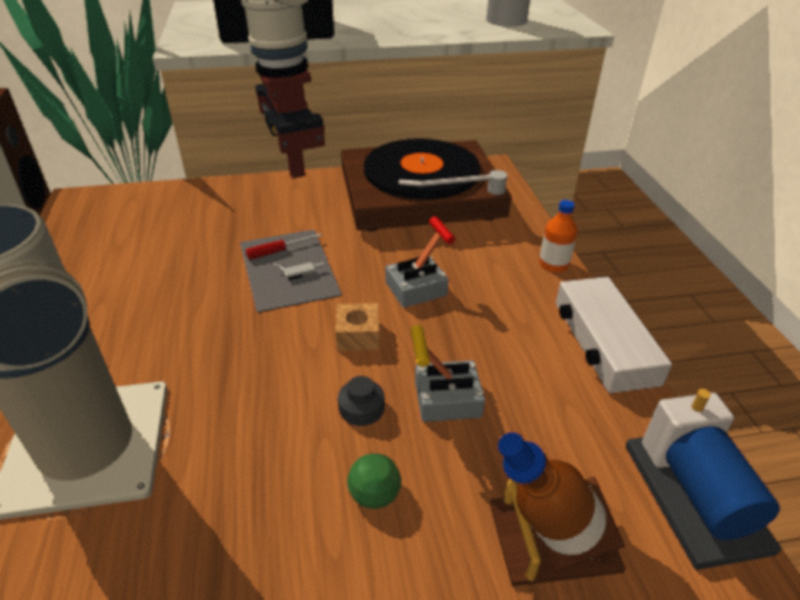

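The red grip is now at (441,230), over on the far side. The yellow grip (419,345) is on the robot's side, the stopper (520,458) is in the neck, and the loose things haven't moved.

Run:
```python
from h import *
print(proj("side",np.array([621.,301,129]))*1.4286, "mid",proj("side",np.array([572.,292,145]))*1.4286)
print(ctrl.get_obs()["ft_force"]); print(ctrl.close_job())
```

```text
[441.04181268 230.57863955] mid [417.17103885 228.37010501]
[-3.56651625 -2.06218608  0.16915046]
the job is handed in; nothing more can be done
None
```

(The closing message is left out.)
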